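Mount the grow-light bar over the seed tray

ROBOT

A 6-joint arm with a two-finger parallel gripper is mounted at the origin on the work surface. World frame = base frame: x ahead of the robot, y to its left, z up, the work surface at z = 0. Lengths are in mm, angles in rad, forces in N, time in s.
With the tool pointing down it reaches from about 375 to 975 mm from the base axis. Payload 3.8 kg.
Tool frame: the origin (TCP) lies at the very end of the fingers, on their centre line; the grasp point (between the pads) lies 19 mm behind it (ctrl.grip_depth is the z of the grasp point in the tool frame, in mm); z points along the fingers, y is the line along which they close (so a half turn about z gives the same grasp; the last joint's range is limited). The gripper opens to 88 mm and grips with 3 to 60 N. Pads are 18 mm wide; open, the fingers measure 123 mm over their backs; the gripper's body (75 mm by 187 mm) begins 45 mm behind the grasp point.
Start: joints at [1.133, 0.264, 1.604, -0, 1.274, -0.037], TCP at [263.352, 621.501, 207.406] pointing down, gripper open.
Joint ranges: [-2.63, 2.63], [-0.94, 2.18], [0.31, 2.57], [-1.31, 4.45], [0, 2.66], [-2.55, 2.55]. Speed limits (rad/s): [2.57, 2.57, 3.14, 3.14, 3.14, 3.14].

INTERFACE

Orientations are given as a 3x3 rotation matrix whose columns are the frame's x, y, z axes.
In Python, from cell import ctrl gives the robot as it stands. The module is installed in compiled form; this text tells all that it offers.
- The arm moves only by the tool play_rows, never from a script. Its argument "increments" is a list of rows, each a list of 6 numbers: the shift along the world's x, y, z in units of 20 mm (1.0 is 20 mm), then the turn, a rotation vector about the world's x, y, z in units of 5 degrees (1.0 is 5 degrees). A call has 1 to 12 rows; each row shifts and turns the commanded pose from where the row before left it; what a row does not reach is not made up. A row lasts 1/10 s, in which the tool goes at most 50 mm and 8.59 degrees, less where a joint would pass 70% of its speed; a pose out of reach is approached as far as the arm can. A call with a number of a shift or a turn outside -1 to 1 is refused whole. A call with a gripper value outside its range is refused whole. "fingers" is the gripper command: -1 is shut, 1 is fully open, values between are in proportion, set as the call begins (left out, the last holds). The fingers move at their own pace and stop on an object; "grip_force" is the grip in N (left out, the last holds). Time passes only in rows, so rows that do not move let the fingers close. It gives the time, the measured TCP pose, the force, the opening and the grip force at its end, in the units of the state.
- ctrl.state(): the state, without advancing time (a new reading comes with each control period).
- ctrl.get_image(name): name is "scene" or "side" or "wrist"; returns a dict with "pixels" (420x560x3 uint8, blue, green, red), "range_z" (420x560 float32, mm along the optical axis (not along the pixel's ray), 0 where there is no reading), "camera_matrix" (3x3 intrinsics, pixels), "k1" (the pictures are not rectified: a ray, as slopes to the right and down, at radius r is drawn at 1 + k1 r^2 times it, then the intrinsics apply), "extrinsics" (4x4, takes a point from camera to world coordinates). Camera axes: x right, y down, z forward; pixel columns grow to the right and rows downward; lengths in mm; the calibration is good to about 2 mm. A picture is of the moment at which its call begins.
- ctrl.finish_job(): hands the job in; it is judged then, once.
The state is a dict: "t": time; "q": joint angles; "joint_velocities": joint speeds; "joint_efforts": joint torques, N m; "ee_pos": TCP position; "ee_rot": TCP orientation; "ft_force": force on the tool from outside, world axes, zero at the start; "moment": the same for the moment, N m; "finger_gap": finger opening in mm; "grip_force": force on a finger pad.
Only numpy, scipy, OpenCV 4.12 (cv2) and the standard library are available. Lean on these libraries where they do the work, as an engineer would, in place of code of your own. Each camera call takes 0.05 s, during which the arm holds its last target. There are 200 camera calls.

TASK

Put the loose grow-light bar on its stand over the seed tray: first slide the bar's slotted end sideways onto the upright pin, under the pin's head, then push the other end down into the spring clip until it snaps fully home. Stop pushing as soon as it has snapped, since leaning hard on the clip breaks it, and let go, leaving the bar level. Leave the two pots and the jar where they are.

Things in the scene. Friction and masses are not known exactly. Their poses are not given: they have to be found in the camera images.
- bar_grip (a point): Where to grip the loose lamp bar (about 200 g, lying right way up): on its centre line, half-way up, 16 mm above its underside. Axes: x along the bar to its slotted end, z up. From x = -30 to +70 mm it is a white housing under a dark steel spine, together 28 mm wide and 32 mm tall. The spine alone, 28 mm wide and 9 mm thick, top 16 mm above this point, runs back to x = -118 mm
- bar_slot (a point): Where the pin should end up in the slot of the bar's flat end plate: level with the plate's underside, 95 mm along x from bar_grip and 8 mm above it, same axes. Plate 6 mm thick, 36 mm wide, level with the spine; slot 12 mm wide, closed end 8 mm behind this point (-x), parallel to 12 mm ahead, flared open mouth at 22 mm ahead
- bar_bead (a point): Centre of the bar's grey round bead, 16 mm diameter, 40 mm long along the bar, on a 6 mm rib under the spine's tail: 95 mm along -x from bar_grip, 7 mm below it, same axes. The spine's flat top is 23 mm above this point; the bar may be pressed there, straight above the bead
- pin (a point): Foot of the fixed stand's upright pin, on the flat top of the 36 mm wide pin post, 109 mm above the table. Pin 7 mm thick; its head, 20 mm wide and 6 mm thick, has its underside 34 mm above this point, so the plate must come in sideways below it. Axes: x from clip to pin, z up. With the bar home bar_slot is here (plate resting on the post) and the bar's x lies along this x
- clip (a point): Centre of the bead when home in the spring clip: 94 mm above the table, 190 mm along -x from the pin, same axes. Open at the top and both ends. Two sprung jaws, 18 mm long (x), tops 10 mm above this point; their round 6 mm nibs, 7 mm above it, leave a 10 mm gap. A bead laid on them rests 15 mm above home and stays; some 6 to 10 N down snaps it through onto the seat 8 mm below this point
- jaw_left (a joint): opening of the clip jaw on the stand's +y side, m: 0 closed, at most 0.007; about 0.003 as the bead passes, back near 0 when the bead is home
- jaw_right (a joint): the same for the jaw on the stand's -y side
- pot_near: Bystander: empty square black plant pot, 70 mm wide, 71 mm tall, at the front of the table; origin under its centre
- pot_far: Bystander: a second pot like it, at the far side of the table
- jar: Bystander: glass jar with a steel lid, 60 mm wide, 75 mm tall, at the front right; origin under its centre
- stand: The whole stand, fixed: 250 x 150 mm base with a green seed tray, 56 mm tall, 155 mm long (x) and 130 mm wide, between its two posts; origin under the base's centre, x towards the pin post, the posts at x = +95 mm (pin) and -95 mm (clip). The bar when home spans the tray with its underside 85 mm above the table
- bar: The lamp bar as a whole; origin on its underside, 16 mm below bar_grip, same axes
There are look-alikes about, which are no part of the job. What is shaped like the bar but pink is not meant.

How it is judged:
By the outcome, as a careful person would: the job done as asked, in the order asked, and still so for the second after the job is handed in, with the robot touching nothing.
It also fails if it takes over 59 s, if anything falls off the work surface, if the arm or the gripper's body presses on something with over 40 N, if the wrist force passes 120 N, or if a joint passes its speed limit or range.

## Working session

There is one attempt and no reset: what is moved stays moved. The work goes in short steps, Python scripts to look and compute and a tool call to move; the robot and the scene stay as the last step left them, time stands still between calls to the robot, and variables do not carry over. Pictures are saved under pics/ and viewed, at most 10 in all, crops included, and the job is handed in when it is done.

Besides the shell and the picture viewer there is one more tool, called after "Emit:" as a command line: name --pt "numbers of a row" for each row, then --argument value for the rest. play_rows: Moves the arm, as the interface text tells. Shifts and turns lie within -1 to 1; 1 stands for 20 mm of shift or 5 degrees of turn. Its arguments: {"type":"object","properties":{"increments":{"type":"array","items":{"type":"array","items":{"type":"number"}}},"fingers":{"type":"number"},"grip_force":{"type":"number"}},"required":["increments"]}

```bash
mkdir -p pics; cat > h.py <<'E'
import numpy as np, cv2
from cell import ctrl
def grab(n):
    d=ctrl.get_image(n); np.savez('%s.npz'%n,**{k:np.asarray(v) for k,v in d.items()}); return d
def load(n): return dict(np.load('%s.npz'%n))
def rays(d,uv):
    K=np.asarray(d['camera_matrix']);k1=float(d['k1'])
    uv=np.asarray(uv,float).reshape(-1,2)
    n=cv2.undistortPoints(uv.reshape(-1,1,2),K,np.array([k1,0,0,0,0.])).reshape(-1,2)
    return np.c_[n,np.ones(len(n))]
def depthpts(d,uv):
    uv=np.asarray(uv).reshape(-1,2); z=d['range_z'][uv[:,1].astype(int),uv[:,0].astype(int)]
    p=rays(d,uv)*z[:,None]; E=np.asarray(d['extrinsics']); return p@E[:3,:3].T+E[:3,3]
def plane(d,uv,h):
    E=np.asarray(d['extrinsics']); r=rays(d,uv)@E[:3,:3].T; o=E[:3,3]; return o+r*((h-o[2])/r[:,2])[:,None]
def proj(d,P):
    E=np.asarray(d['extrinsics']);K=np.asarray(d['camera_matrix']); p=(np.asarray(P,float).reshape(-1,3)-E[:3,3])@E[:3,:3]
    s=p[:,:2]/p[:,2:]; s=s*(1+float(d['k1'])*(s**2).sum(1))[:,None]; return s@K[:2,:2].T+K[:2,2]
E
python3 - <<'E'
from h import *
a=[grab(n) for n in('scene','side')]
cv2.imwrite('pics/a.png',a[0]['pixels']);cv2.imwrite('pics/b.png',a[1]['pixels'])
for d in a: print(np.round(d['extrinsics'],2),d['k1'],d['camera_matrix'][0])
E
```

```text
[[ 7.10000e-01  4.90000e-01 -5.10000e-01  1.24164e+03]
 [ 7.00000e-01 -5.10000e-01  5.00000e-01 -7.21230e+02]
 [-2.00000e-02 -7.10000e-01 -7.00000e-01  1.05012e+03]
 [ 0.00000e+00  0.00000e+00  0.00000e+00  1.00000e+00]] -0.1242930288075614 [488.37266072   0.         274.104824  ]
[[ 9.80000e-01 -1.40000e-01  1.50000e-01  3.28170e+02]
 [-2.00000e-01 -5.50000e-01  8.10000e-01 -1.29814e+03]
 [-2.00000e-02 -8.20000e-01 -5.70000e-01  9.46660e+02]
 [ 0.00000e+00  0.00000e+00  0.00000e+00  1.00000e+00]] -0.13375332719690025 [541.76387925   0.         275.77615749]
```

View pics/a.png

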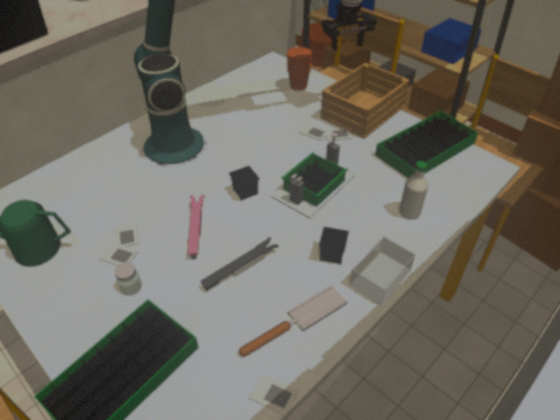

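View pics/b.png

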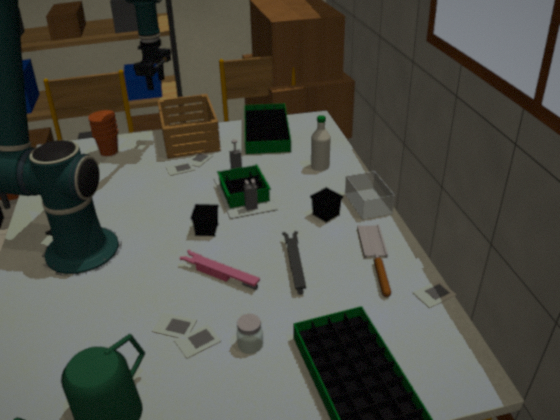

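Scene view: candidates for the bar are the dark one at (240,262) and the pink look-alike at (195,225). I choose the dark one, slotted end apparently at (270,245). The stand is at (313,180), with posts at (333,152) and (297,188). Next, one close crop of each.

```bash
python3 - <<'E'
from h import *
a=load('scene');b=load('side')
def c(d,u,v,w,h,s): return cv2.convertScaleAbs(cv2.resize(d['pixels'][v:v+h,u:u+w],None,fx=s,fy=s,interpolation=cv2.INTER_CUBIC),alpha=1.8)
t=np.hstack([c(a,195,225,100,75,4),c(a,270,130,100,75,4)])
u=np.hstack([c(b,255,225,100,75,4),c(b,200,135,100,75,4)])
cv2.imwrite('pics/c.png',np.vstack([t,u]))
# bar top by depth: height mask
for d,box in((a,(195,225,100,75)),(b,(270,225,45,75)),(a,(270,130,100,85)),(b,(205,135,75,85))):
    x,y,w,h=box; g=np.stack(np.meshgrid(np.arange(x,x+w),np.arange(y,y+h)),-1).reshape(-1,2)
    P=depthpts(d,g); 
    if box[1]==225: m=(P[:,2]>22)&(P[:,2]<45); Q=P[m]; r=cv2.minAreaRect(Q[:,:2].astype(np.float32)); print('bar',r,np.median(Q[:,2]),m.sum(),np.percentile(P[:,2],[2,20]))
    else:
        for lo,hi in((75,200),):
            m=(P[:,2]>lo)&(P[:,2]<hi)
            Q=P[m]; _,l,ce=cv2.kmeans(Q[:,:2].astype(np.float32),2,None,(3,50,.1),5,0)
            for k in(0,1): print('post',ce[k],Q[l[:,0]==k].min(0),Q[l[:,0]==k].max(0))
E
```

```text
bar ((498.8736267089844, -197.52420043945312), (239.20785522460938, 208.21759033203125), 82.05653381347656) 32.686311669022245 1014 [-2.7505469   0.07058695]
bar ((578.4551391601562, -208.44851684570312), (241.41244506835938, 42.851070404052734), 81.71502685546875) 29.36645749872389 629 [-6.44097572 -3.55461389]
post [499.16473 268.54724] [476.64351092 256.95135255  75.26888959] [515.76837935 289.66270482 155.33833477]
post [518.4146   82.33206] [499.43351218  69.47652527  75.03509836] [535.20454534  97.59709089 109.39923374]
post [512.74457  79.74325] [494.44335892  67.81493388  75.07354294] [531.24995919  98.6202332  106.6956224 ]
post [494.06186 267.00485] [476.22867784 251.37558447  76.06041454] [513.02617603 288.50862179 148.91147528]
```

View pics/c.png

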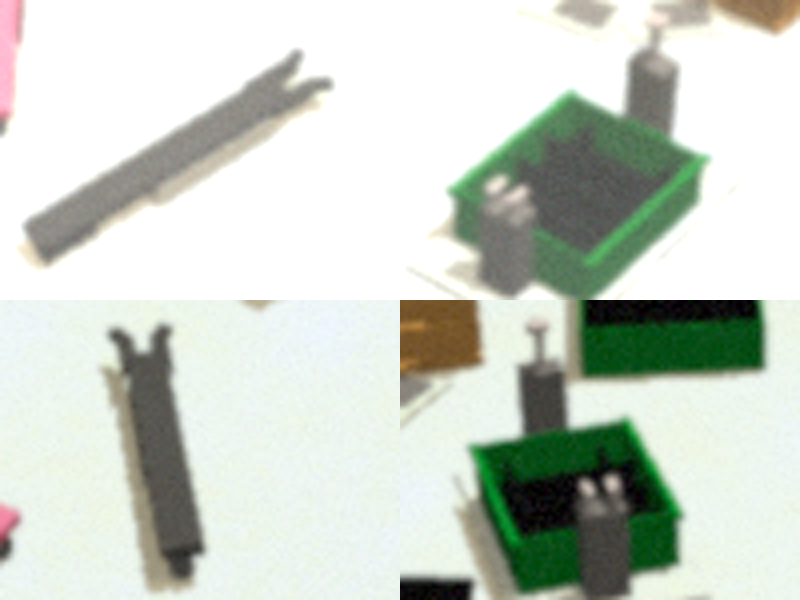

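The pin post is at about (496,268) with the headed pin, the clip with two jaws at about (515,81). The bar's forked end points to +y (crop top-left (300,70)), centre about (578,-208). Sizes and heights agree with the description.

```bash
python3 - <<'E'
from h import *
s=ctrl.state(); print(s)
for n,p in(('scene',(333,235)),('scene',(243,178)),('scene',(125,268)),('side',(325,200)),('side',(205,215)),('side',(250,325)),('scene',(305,300))):
    print(n,p,plane(load(n),[p],70).round())
E
```

```text
{'t': 0.1, 'q': array([ 1.13307533e+00,  2.64697584e-01,  1.60522430e+00,  7.16257382e-07,
        1.27368900e+00, -3.69131528e-02]), 'joint_velocities': array([ 0.00231445,  0.00028495, -0.00433922,  0.00146676,  0.00103707,
       -0.00121497]), 'joint_efforts': array([ 6.61008999e-04, -5.03623652e+01, -3.58071184e+01,  7.30549637e-02,
        2.34213477e-02, -6.37586709e-05]), 'ee_pos': array([263.07361381, 620.86796644, 206.20633699]), 'ee_rot': array([[-9.20745990e-01,  3.90161619e-01, -8.56098698e-04],
       [ 3.90162551e-01,  9.20744179e-01, -1.82765733e-03],
       [ 7.51661497e-05, -2.01682581e-03, -9.99997963e-01]]), 'ft_force': array([-0.41340458, -0.67374409, -0.03906382]), 'moment': array([-0.01457353,  0.01317134, -0.00644154]), 'grip_force': 0.0, 'finger_gap': 88.32358177045396}
scene (333, 235) [[721.   9.  70.]]
scene (243, 178) [[373.  -1.  70.]]
scene (125, 268) [[ 411. -452.   70.]]
side (325, 200) [[719. -24.  70.]]
side (205, 215) [[367. -17.  70.]]
side (250, 325) [[ 422. -466.   70.]]
scene (305, 300) [[ 808. -200.   70.]]
```

Emit:
play_rows --pt "0.5 -0.95 0.25 0 0 0" --pt "0.5 -0.95 0.25 0 0 0" --pt "0.5 -0.95 0.25 0 0 0" --pt "0.5 -0.95 0.25 0 0 0" --pt "0.5 -0.95 0.25 0 0 0" --pt "0.5 -0.95 0.25 0 0 0" --pt "0.5 -0.95 0.25 0 0 0" --pt "0.5 -0.95 0.25 0 0 0" --pt "0.5 -0.95 0.25 0 0 0" --pt "0.5 -0.95 0.25 0 0 0" --pt "0.5 -0.95 0.25 0 0 0" --pt "0.5 -0.95 0.25 0 0 0"

```text
t: 1.3
ee_pos: [384.1, 391.2, 268.4]
ee_rot: [[-0.92, 0.391, 0.001], [0.391, 0.92, 0.001], [-0.001, 0.001, -1.0]]
ft_force: [0.3, -0.9, -0.9]
finger_gap: 87.9
grip_force: 0.0
```

Emit:
play_rows --pt "0.5 -0.95 0.25 0 0 0" --pt "0.5 -0.95 0.25 0 0 0" --pt "0.5 -0.95 0.25 0 0 0" --pt "0.5 -0.95 0.25 0 0 0" --pt "0.5 -0.95 0.25 0 0 0" --pt "0.5 -0.95 0.25 0 0 0" --pt "0.5 -0.95 0.25 0 0 0" --pt "0.5 -0.95 0.25 0 0 0" --pt "0.5 -0.95 0.25 0 0 0" --pt "0.5 -0.95 0.25 0 0 0" --pt "0.5 -0.95 0.25 0 0 0" --pt "0 0 0 0 0 0"

```text
t: 2.5
ee_pos: [494.4, 181.4, 323.8]
ee_rot: [[-0.919, 0.394, 0.003], [0.394, 0.919, -0.0], [-0.003, 0.001, -1.0]]
ft_force: [-0.5, 0.3, 0.1]
finger_gap: 88.1
grip_force: 0.0
```

```bash
python3 - <<'E'
from h import *
d=grab('wrist'); cv2.imwrite('pics/d.png',d['pixels']); print(np.round(d['extrinsics'],3)); s=ctrl.state(); print(s['t'],s['ee_pos'],s['ee_rot'],s['q'])
E
```

```text
[[ 3.94000e-01  8.81000e-01  2.62000e-01  4.25466e+02]
 [ 9.19000e-01 -3.78000e-01 -1.11000e-01  2.10233e+02]
 [ 1.00000e-03  2.84000e-01 -9.59000e-01  5.00352e+02]
 [ 0.00000e+00  0.00000e+00  0.00000e+00  1.00000e+00]]
2.55 [493.6439919  182.640663   323.31179213] [[-9.19408864e-01  3.93300495e-01  1.43594405e-03]
 [ 3.93301628e-01  9.19409301e-01  6.05448480e-04]
 [-1.08209713e-03  1.12141383e-03 -9.99998786e-01]] [ 3.06940297e-01 -7.22798935e-02  1.76024166e+00  1.44306092e-04
  1.45207912e+00 -8.59653489e-01]
```

View pics/d.png

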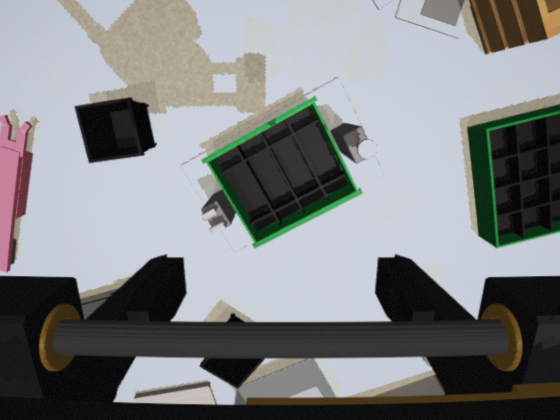

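Wrist view: pin head at (368,149), clip jaws at (216,213), tray between, pot_far at (115,130), pot_near near (235,345). I measure these.

```bash
python3 - <<'E'
from h import *
d=load('wrist'); im=d['pixels']; hsv=cv2.cvtColor(im,cv2.COLOR_BGR2HSV)
g=cv2.inRange(hsv,(50,120,60),(80,255,255)); g[:, 400:]=0; g[260:]=0
c=max(cv2.findContours(g,0,2)[0],key=cv2.contourArea); hull=cv2.convexHull(c).reshape(-1,2)
print('tray',cv2.minAreaRect(plane(d,hull,56)[:,:2].astype(np.float32)))
yy,xx=np.mgrid[0:420,0:560]
uv=np.c_[xx.ravel(),yy.ravel()]; P=depthpts(d,uv)
def sel(box,lo,hi):
    x,y,w,h=box; m=(uv[:,0]>=x)&(uv[:,0]<x+w)&(uv[:,1]>=y)&(uv[:,1]<y+h)&(P[:,2]>lo)&(P[:,2]<hi); return m
m=sel((335,120,60,60),139,165); (ctr,r)=cv2.minEnclosingCircle(uv[m].astype(np.float32)); print('head',m.sum(),ctr,r,plane(d,[ctr],149),np.median(P[m],0))
m=sel((335,120,60,60),104,114); print('posttop',np.median(P[m],0),m.sum())
m=sel((190,190,55,50),98,110); R=cv2.minAreaRect(uv[m].astype(np.float32));print('jaws',m.sum(),R,plane(d,[R[0]],104),cv2.minAreaRect(P[m][:,:2].astype(np.float32)),np.median(P[m],0))
E
```

```text
tray ((502.7275390625, 180.82943725585938), (136.43008422851562, 160.49681091308594), 5.241921901702881)
head 321 (366.0, 148.5) 10.404426574707031 [[493.56512196 274.41199575 149.        ]] [493.87405924 274.69022446 148.37780678]
posttop [487.11914082 270.49655889 108.36033044] 468
jaws 236 ((213.35589599609375, 220.27352905273438), (23.852611541748047, 16.106264114379883), 57.528804779052734) [[510.67510696  87.67403816 104.        ]] ((511.04254150390625, 86.51576232910156), (27.2756290435791, 20.015174865722656), 4.2722978591918945) [515.95485705  87.58871982 103.10396539]
```

Emit:
play_rows --pt "0.2 -1 -0.1 0 0 -1" --pt "0.2 -1 -0.1 0 0 -1" --pt "0.2 -1 -0.1 0 0 -1" --pt "0.2 -1 -0.1 0 0 -1" --pt "0.2 -1 -0.1 0 0 -1" --pt "0.2 -1 -0.1 0 0 -1" --pt "0.2 -1 -0.1 0 0 -1" --pt "0.2 -1 -0.1 0 0 -1" --pt "0.2 -1 -0.1 0 0 -1" --pt "0.2 -1 -0.1 0 0 -1" --pt "0.2 -1 -0.1 0 0 -1" --pt "0.2 -1 -0.1 0 0 -1"

```text
t: 3.75
ee_pos: [540.8, -55.6, 298.2]
ee_rot: [[-0.119, 0.993, -0.0], [0.993, 0.119, 0.001], [0.001, -0.0, -1.0]]
ft_force: [0.7, 0.4, -0.9]
finger_gap: 88.5
grip_force: 0.0
```

Emit:
play_rows --pt "0.2 -1 0 0 0 -1" --pt "0.2 -1 0 0 0 -1" --pt "0.2 -1 0 0 0 -0.5" --pt "0.2 -1 0 0 0 0" --pt "0.2 -1 0 0 0 0" --pt "0.2 -1 0 0 0 0" --pt "0.2 -1 0 0 0 0" --pt "0.2 -1 0 0 0 0" --pt "0 0 0 0 0 0"

```text
t: 4.65
ee_pos: [573.5, -217.7, 298.0]
ee_rot: [[0.097, 0.995, -0.0], [0.995, -0.097, -0.001], [-0.001, -0.0, -1.0]]
ft_force: [-0.3, -0.3, 0.5]
finger_gap: 87.8
grip_force: 0.0
```

```bash
python3 - <<'E'
from h import *
d=grab('wrist'); cv2.imwrite('pics/e.png',d['pixels']); print(np.round(d['extrinsics'],3)); s=ctrl.state(); print(s['t'],s['ee_pos'],s['ee_rot'],s['q'])
E
```

```text
[[ 9.95000e-01 -9.30000e-02 -2.90000e-02  5.79215e+02]
 [-9.80000e-02 -9.55000e-01 -2.81000e-01 -1.44973e+02]
 [-1.00000e-03  2.83000e-01 -9.59000e-01  4.74711e+02]
 [ 0.00000e+00  0.00000e+00  0.00000e+00  1.00000e+00]]
4.7 [ 573.30394244 -216.4292731   298.06371422] [[ 9.68901585e-02  9.95294952e-01 -5.05062120e-04]
 [ 9.95294936e-01 -9.68898590e-02  5.87176075e-04]
 [ 5.35477986e-04 -5.59577354e-04 -9.99999700e-01]] [-4.01824076e-01  1.05186011e-01  1.62515308e+00  3.47250163e-04
  1.41194805e+00 -3.04836861e-01]
```

View pics/e.png

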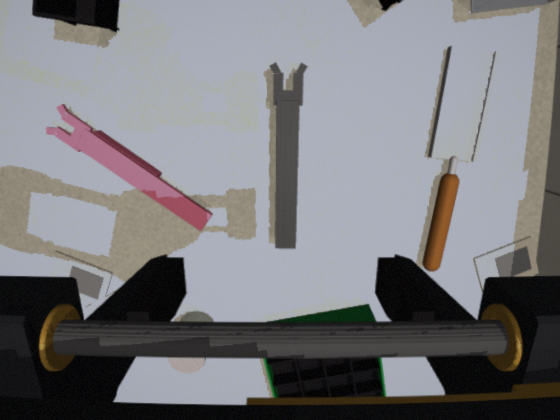

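The bar runs from its tail at (286,248) to the forked end at (287,67); the pink look-alike at (130,165) is well apart. I measure the bar's top face at z=32.

```bash
python3 - <<'E'
from h import *
d=load('wrist')
yy,xx=np.mgrid[50:262,255:320]
uv=np.c_[xx.ravel(),yy.ravel()]; P=depthpts(d,uv); m=(P[:,2]>24)&(P[:,2]<40)
Q=P[m]; print(m.sum(),np.median(Q[:,2]))
R=cv2.minAreaRect(Q[:,:2].astype(np.float32)); print(R)
S=(Q[:,1]<R[0][1]+45)
print('spine',cv2.minAreaRect(Q[S][:,:2].astype(np.float32)))
T=plane(d,uv[m][S],32)[:,:2]; print('spine plane',cv2.minAreaRect(T.astype(np.float32)))
A=plane(d,uv[m],32)[:,:2]; print('all plane',cv2.minAreaRect(A.astype(np.float32)))
E
```

```text
4070 31.06408352257037
((581.6458129882812, -207.524169921875), (234.9062957763672, 42.95260238647461), 84.26332092285156)
spine ((576.87744140625, -243.21392822265625), (163.2311553955078, 28.011632919311523), 83.66218566894531)
spine plane ((576.8873901367188, -242.80783081054688), (162.4108428955078, 27.918506622314453), 83.66143798828125)
all plane ((581.9498291015625, -207.28001403808594), (233.75955200195312, 42.62097930908203), 84.44942474365234)
```

Emit:
play_rows --pt "0.2 0.25 -0.9 0 0 -0.14" --pt "0.2 0.25 -0.9 0 0 0" --pt "0 0 -0.9 0 0 0" --pt "0 0 -0.9 0 0 0" --pt "0 0 -0.9 0 0 0" --pt "0 0 -0.9 0 0 0" --pt "0 0 -0.9 0 0 0" --pt "0 0 -0.9 0 0 0" --pt "0 0 -0.9 0 0 0" --pt "0 0 -0.9 0 0 0" --pt "0 0 -0.9 0 0 0" --pt "0 0 0 0 0 0"

```text
t: 5.9
ee_pos: [579.0, -203.7, 97.4]
ee_rot: [[0.107, 0.994, -0.005], [0.994, -0.107, 0.003], [0.002, -0.006, -1.0]]
ft_force: [-0.3, -0.0, 0.3]
finger_gap: 88.1
grip_force: 0.0
```

Emit:
play_rows --pt "0.1 -0.1 -0.9 0 0 0" --pt "0 0 -0.9 0 0 0" --pt "0 0 -0.9 0 0 0" --pt "0 0 -0.9 0 0 0" --pt "0 0 -0.6 0 0 0" --pt "0 0 -0.3 0 0 0" --pt "0 0 0 0 0 0" --pt "0 0 0 0 0 0"

```text
t: 6.7
ee_pos: [584.1, -207.7, 11.3]
ee_rot: [[0.107, 0.994, 0.001], [0.994, -0.107, -0.0], [-0.0, 0.001, -1.0]]
ft_force: [0.7, 0.1, 0.8]
finger_gap: 88.1
grip_force: 0.0
```

Emit:
play_rows --pt "0 0 0 0 0 0" --pt "0 0 0 0 0 0" --pt "0 0 0 0 0 0" --pt "0 0 0 0 0 0" --pt "0 0 0 0 0 0" --pt "0 0 0 0 0 0" --pt "0 0 0 0 0 0" --pt "0 0 0 0 0 0" --fingers -1 --grip_force 35

```text
t: 7.5
ee_pos: [583.3, -207.5, 10.4]
ee_rot: [[0.107, 0.994, -0.0], [0.994, -0.107, 0.0], [0.0, -0.0, -1.0]]
ft_force: [0.1, -0.9, -0.1]
finger_gap: 26.5
grip_force: 0.0
```

Emit:
play_rows --pt "0 0 0 0 0 0" --pt "0 0 0 0 0 0"

```text
t: 7.7
ee_pos: [583.4, -207.5, 10.4]
ee_rot: [[0.107, 0.994, -0.0], [0.994, -0.107, 0.0], [0.0, -0.0, -1.0]]
ft_force: [0.9, -0.3, -0.7]
finger_gap: 10.2
grip_force: 0.0
```

```bash
python3 - <<'E'
from h import *
d=grab('wrist'); e=grab('side'); cv2.imwrite('pics/f.png',np.hstack([d['pixels'][:, 60:500],cv2.resize(e['pixels'][200:320,240:360],None,fx=3.5,fy=3.5,interpolation=2)[:420,:360]]))
s=ctrl.state();print(s['finger_gap'],s['ee_pos'])
E
```

```text
2.212146198730251 [ 583.34456787 -207.49613687   10.39190374]
```

View pics/f.png

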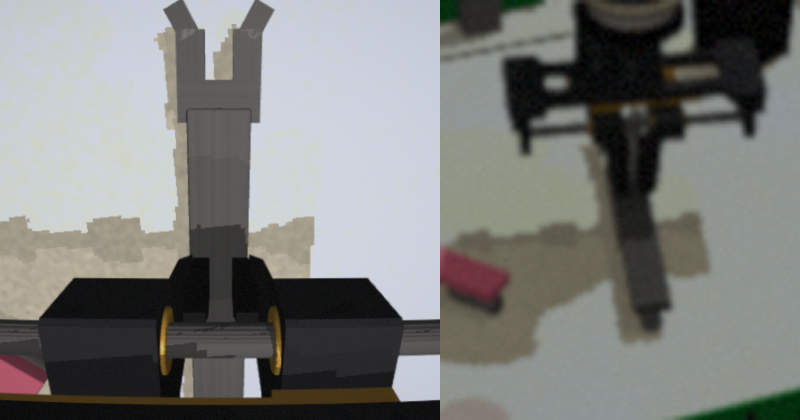

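The view shows the fingers nearly shut with only a narrow strip of the spine between them at (220,290), so they seem to be above the bar. I check the depths.

```bash
python3 - <<'E'
from h import *
print(ctrl.grip_depth)
d=load('wrist')
uv=[(x+60,y) for y in (130,200,250,265,275,290,305,318) for x in (172,185,195,205,220,235,245,252,262)]
P=depthpts(d,uv).reshape(8,9,3)
print(P[...,2].round()); print(P[...,0].round()); print(P[:,4].round())
s=ctrl.state(); print(s['ft_force'],s['q'],s['finger_gap'])
e=load('side'); print(proj(e,[[583,-207,10],[583,-207,32],[583,-207,60],[568,-323,32]]))
E
```

```text
-18.700000000000003
[[ -1.  -1.  31.  31.  32.  32.  31.  -0.   0.]
 [  1.  -0.  31.  31.  33.  31.  32.   0.   1.]
 [  0.  -2.  32.  31.  32.  30.  32.  -2.  -2.]
 [ -1.  53.  50.  50.  31.  49.  48.  52.  53.]
 [ 62.  62.  59.  59.  31.  60.  59.  60.  63.]
 [ 74.  71.  72.  64.  31.  63.  72.  71.  74.]
 [ 84.  82.  82.  81.  31.  64.  82.  82.  84.]
 [113.  87.  86.  86.  32.  63.  85.  86.  92.]]
[[563. 570. 578. 582. 589. 595. 599. 605. 610.]
 [558. 565. 574. 578. 585. 592. 597. 602. 607.]
 [554. 561. 571. 575. 583. 590. 594. 600. 605.]
 [552. 568. 572. 576. 582. 589. 593. 596. 600.]
 [564. 569. 573. 577. 581. 589. 593. 595. 599.]
 [566. 570. 574. 576. 580. 588. 592. 594. 598.]
 [567. 571. 574. 578. 579. 587. 591. 594. 597.]
 [573. 571. 574. 578. 579. 587. 591. 593. 596.]]
[[ 589. -143.   32.]
 [ 585. -174.   33.]
 [ 583. -199.   32.]
 [ 582. -207.   31.]
 [ 581. -212.   31.]
 [ 580. -220.   31.]
 [ 579. -229.   31.]
 [ 579. -236.   32.]]
[0.54249713 1.36446111 0.35596054] [-3.81960102e-01  3.47825503e-01  1.88953015e+00 -2.47296473e-05
  9.04264824e-01 -2.74371718e-01] 2.212146198730251
[[294.38255064 261.75241492]
 [294.34893627 255.40073327]
 [294.30424579 247.14831177]
 [299.23015964 284.96431543]]
```

```bash
python3 - <<'E'
from h import *
d=load('wrist')
for y in range(252,324,4): print(y,[tuple(depthpts(d,[(x+60,y)])[0].round(0)) for x in (190,198,244,250)])
print(d['extrinsics'].round(2))
E
```

```text
252 [(np.float64(568.0), np.float64(-198.0), np.float64(31.0)), (np.float64(572.0), np.float64(-199.0), np.float64(32.0)), (np.float64(594.0), np.float64(-201.0), np.float64(32.0)), (np.float64(598.0), np.float64(-215.0), np.float64(-0.0))]
256 [(np.float64(570.0), np.float64(-195.0), np.float64(44.0)), (np.float64(572.0), np.float64(-201.0), np.float64(32.0)), (np.float64(594.0), np.float64(-203.0), np.float64(32.0)), (np.float64(596.0), np.float64(-198.0), np.float64(43.0))]
260 [(np.float64(570.0), np.float64(-196.0), np.float64(47.0)), (np.float64(573.0), np.float64(-197.0), np.float64(45.0)), (np.float64(593.0), np.float64(-200.0), np.float64(44.0)), (np.float64(596.0), np.float64(-198.0), np.float64(48.0))]
264 [(np.float64(570.0), np.float64(-195.0), np.float64(52.0)), (np.float64(573.0), np.float64(-197.0), np.float64(48.0)), (np.float64(593.0), np.float64(-199.0), np.float64(49.0)), (np.float64(595.0), np.float64(-199.0), np.float64(50.0))]
268 [(np.float64(571.0), np.float64(-195.0), np.float64(56.0)), (np.float64(574.0), np.float64(-197.0), np.float64(53.0)), (np.float64(5
[... 2743 characters left out ...]
oat64(86.0))]
316 [(np.float64(573.0), np.float64(-199.0), np.float64(86.0)), (np.float64(575.0), np.float64(-199.0), np.float64(86.0)), (np.float64(590.0), np.float64(-201.0), np.float64(86.0)), (np.float64(592.0), np.float64(-201.0), np.float64(86.0))]
320 [(np.float64(572.0), np.float64(-201.0), np.float64(85.0)), (np.float64(575.0), np.float64(-201.0), np.float64(86.0)), (np.float64(590.0), np.float64(-202.0), np.float64(86.0)), (np.float64(592.0), np.float64(-202.0), np.float64(86.0))]
[[ 9.9000e-01 -1.0000e-01 -3.0000e-02  5.8980e+02]
 [-1.1000e-01 -9.5000e-01 -2.8000e-01 -1.3494e+02]
 [-0.0000e+00  2.8000e-01 -9.6000e-01  1.8708e+02]
 [ 0.0000e+00  0.0000e+00  0.0000e+00  1.0000e+00]]
```

The depth shows finger tips at z≈44 while the reported TCP is at z=10. The real tips are about 33 mm higher than reported, so the fingers closed above the bar, touching nothing. I open, go down in guarded steps and recheck.

Emit:
play_rows --pt "-0.1 0 0 0 0 0" --pt "0 0 0 0 0 0" --pt "0 0 0 0 0 0" --pt "0 0 0 0 0 0" --pt "0 0 0 0 0 0" --pt "0 0 0 0 0 0" --pt "0 0 0 0 0 0" --pt "0 0 0 0 0 0" --pt "0 0 0 0 0 0" --pt "0 0 0 0 0 0" --fingers 0.5

```text
t: 8.8
ee_pos: [581.4, -207.5, 10.4]
ee_rot: [[0.107, 0.994, 0.0], [0.994, -0.107, -0.0], [-0.0, 0.0, -1.0]]
ft_force: [1.0, 0.1, -0.5]
finger_gap: 65.8
grip_force: 0.0
```

```bash
cat >> h.py <<'E'
def tips(d):
    # lowest visible fingertip heights: points between bar/table and hand near the tool's front face
    s=ctrl.state(); yy,xx=np.mgrid[200:330,100:460]; uv=np.c_[xx.ravel(),yy.ravel()]; P=depthpts(d,uv)
    q=(P-s['ee_pos'])@s['ee_rot']; m=(np.abs(q[:,0]-9)<6)&(np.abs(q[:,1])<65)&(d['range_z'][uv[:,1],uv[:,0]]>0)&(q[:,2]<20)
    return P[m],q[m]
E
python3 - <<'E'
from h import *
d=grab('wrist');P,q=tips(d); s=ctrl.state(); print(s['ee_pos'],s['finger_gap'],s['t'])
for sg in(-1,1):
    k=q[:,1]*sg>8; k&=P[:,2]>36; print(sg,k.sum(),np.percentile(P[k,2],[0,1,3,5,10]),np.percentile(q[k,1],[1,50,99]))
E
```

```text
[ 581.37451198 -207.48157474   10.42338996] 66.09159794190857 8.85
-1 3184 [39.19328795 42.00635774 44.35836306 46.10959783 50.53566812] [-50.7952906  -41.84768137 -34.42299421]
1 3205 [40.23402098 42.20747898 44.5014351  46.15664107 50.30071254] [31.24497513 38.76431009 47.69859246]
```

Emit:
play_rows --pt "0 0 -0.5 0 0 0" --pt "0 0 -0.5 0 0 0" --pt "0 0 -0.4 0 0 0" --pt "0 0 0 0 0 0" --pt "0 0 0 0 0 0"

```text
t: 9.35
ee_pos: [580.8, -207.3, -18.4]
ee_rot: [[0.107, 0.994, -0.001], [0.994, -0.107, 0.001], [0.0, -0.001, -1.0]]
ft_force: [-0.7, -0.1, 0.5]
finger_gap: 65.9
grip_force: 0.0
```

```bash
python3 - <<'E'
from h import *
d=grab('wrist');P,q=tips(d); s=ctrl.state(); print(s['ee_pos'],s['finger_gap'],s['t'],s['ft_force'])
for sg in(-1,1):
    k=q[:,1]*sg>20; k&=P[:,2]>8; print(sg,k.sum(),np.percentile(P[k,2],[0,1,3,5,10]),np.percentile(q[k,1],[1,50,99]))
E
```

```text
[ 581.29219812 -207.49584363  -17.84698757] 66.11496080736562 9.4 [-0.18473794 -0.30649529  1.0909765 ]
-1 3202 [10.89225044 13.37718432 15.69191971 17.46221158 21.62124318] [-51.14179535 -42.25381179 -34.89574157]
1 3221 [11.31053639 13.12724317 15.42881017 17.4740331  21.61587391] [30.79836592 38.31662622 47.22916923]
```

The reported z is about 30 mm low: the arm stands at -18 with no contact. I work with tip z ≈ reported + 30. Down 7 more, then close.

Emit:
play_rows --pt "0 0 -0.2 0 0 0" --pt "0 0 -0.15 0 0 0" --pt "0 0 0 0 0 0" --pt "0 0 0 0 0 0"

```text
t: 9.8
ee_pos: [581.3, -207.5, -24.6]
ee_rot: [[0.107, 0.994, -0.0], [0.994, -0.107, 0.0], [0.0, -0.0, -1.0]]
ft_force: [0.1, 0.3, 0.5]
finger_gap: 66.1
grip_force: 0.0
```

Emit:
play_rows --pt "0 0 0 0 0 0" --pt "0 0 0 0 0 0" --pt "0 0 0 0 0 0" --pt "0 0 0 0 0 0" --pt "0 0 0 0 0 0" --pt "0 0 0 0 0 0" --pt "0 0 0 0 0 0" --pt "0 0 0 0 0 0" --fingers -1 --grip_force 35

```text
t: 10.6
ee_pos: [581.5, -207.5, -24.5]
ee_rot: [[0.107, 0.994, 0.0], [0.994, -0.107, -0.0], [-0.0, 0.0, -1.0]]
ft_force: [0.6, -0.2, 0.5]
finger_gap: 27.5
grip_force: 35.0
```

Emit:
play_rows --pt "0 0 0.5 0 0 0" --pt "0 0 1 0 0 0" --pt "0 0 1 0 0 0" --pt "0 0 1 0 0 0" --pt "0 0 1 0 0 0" --pt "0 0 1 0 0 0" --pt "0 0 1 0 0 0" --pt "-0.2 0.9 1 0 0 0" --pt "-0.2 0.9 0.7 0 0 0.2" --pt "-0.2 0.9 0.5 0 0 0.2" --pt "-0.2 0.9 0 0 0 0.2" --pt "-0.2 0.9 0 0 0 0.2"

```text
t: 11.8
ee_pos: [560.4, -115.7, 148.9]
ee_rot: [[0.036, 0.999, -0.001], [0.999, -0.036, 0.0], [0.0, -0.001, -1.0]]
ft_force: [-0.7, 0.8, -2.8]
finger_gap: 27.5
grip_force: 35.0
```

Emit:
play_rows --pt "-0.2 0.9 0 0 0 0.2" --pt "-0.2 0.9 0 0 0 0.2" --pt "-0.2 0.9 0 0 0 0.2" --pt "-0.2 0.9 0 0 0 0.2" --pt "-0.2 0.9 0 0 0 0.2" --pt "-0.2 0.9 0 0 0 0.2" --pt "-0.2 0.9 0 0 0 0.2" --pt "-0.2 0.9 0 0 0 0.1" --pt "-0.2 0.9 0 0 0 0" --pt "-0.2 0.9 0 0 0 0" --pt "-0.2 0.9 0 0 0 0" --pt "0 0 0 0 0 0"

```text
t: 13.0
ee_pos: [516.0, 82.8, 148.7]
ee_rot: [[-0.096, 0.995, -0.001], [0.995, 0.096, 0.001], [0.001, -0.001, -1.0]]
ft_force: [0.0, 0.1, -2.3]
finger_gap: 28.0
grip_force: 35.0
```

Emit:
play_rows --pt "0 0.4 0 0 0 0" --pt "0 0 0 0 0 0" --pt "0 0 0 0 0 0"

```text
t: 13.3
ee_pos: [517.4, 88.3, 149.3]
ee_rot: [[-0.093, 0.996, -0.0], [0.996, 0.093, -0.0], [-0.0, -0.0, -1.0]]
ft_force: [-0.2, -0.2, -1.9]
finger_gap: 27.5
grip_force: 35.0
```

```bash
python3 - <<'E'
from h import *
d=grab('wrist'); b=grab('side'); cv2.imwrite('pics/g.png',np.hstack([d['pixels'][:, 80:480],cv2.resize(b['pixels'][90:230,180:315],None,fx=2.96,fy=3,interpolation=2)])); s=ctrl.state(); print(s['t'],s['ee_pos'],s['ee_rot'],s['ft_force'],s['moment'],s['finger_gap'])
E
```

```text
13.4 [517.45719651  88.02486337 149.33954535] [[-9.25032570e-02  9.95712379e-01 -7.07975180e-05]
 [ 9.95712353e-01  9.25032371e-02 -2.45419373e-04]
 [-2.37818108e-04 -9.31960546e-05 -9.99999967e-01]] [-0.34276737 -0.94103956 -2.75871957] [-0.02546805 -0.00645145 -0.05965354] 27.449648791996083
```

View pics/g.png

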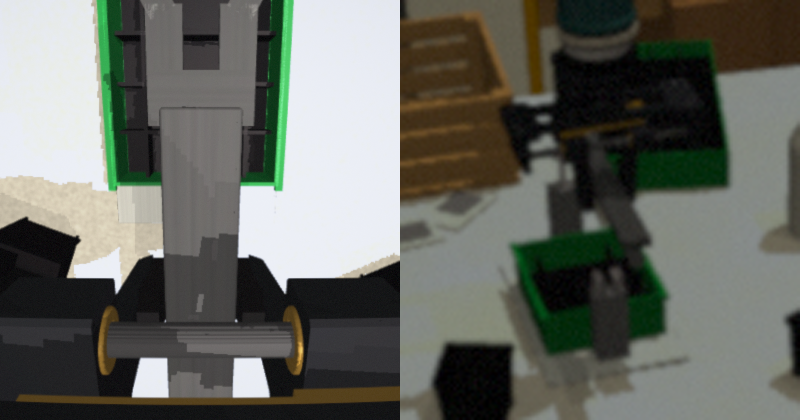

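Left: the bar held straight, fork at the top (185,40), over the tray; right: side view, the bar above the stand, clip at (610,290). The bar and tray rim are in one view, so I measure the bar relative to the tray.

```bash
python3 - <<'E'
from h import *
d=load('wrist'); im=d['pixels']; s=ctrl.state()
yy,xx=np.mgrid[0:255,60:500]; uv=np.c_[xx.ravel(),yy.ravel()]; P=depthpts(d,uv)
m=(P[:,2]>190)&(P[:,2]<225); Q=P[m]; A=np.c_[Q[:,:2],np.ones(len(Q))]; k=uv[m][:,1]>115
c=np.linalg.lstsq(A[k]-[*s['ee_pos'][:2],0],Q[k,2],rcond=None)[0]; print('plane z=',c, 'along bar tilt deg',np.degrees(c[1]))
rect=lambda X:cv2.minAreaRect(X.astype(np.float32))
h=205.8
print('spine',rect(plane(d,uv[m][k],h)[:,:2]),'depth',rect(Q[k][:,:2]))
# edges by row at plane h
rows=[];
def mid(mask,h,r0,r1):
    out=[]
    for r in range(r0,r1,3):
        x=np.where(mask[r])[0]
        if len(x)>3:
            p=plane(d,[(x.min()-.5,r),(x.max()+.5,r)],h)[:,:2]; out.append(np.r_[p.mean(0),p[1,0]-p[0,0]])
    out=np.array(out); f=np.polyfit(out[:,1],out[:,0],1); return f,out[:,1].mean(),np.polyval(f,[150,181,270]),out[:,2].mean(),np.degrees(np.arctan(f[0]))
M=np.zeros((420,560),bool); M[uv[m][:,1],uv[m][:,0]]=1
print('spine line',mid(M,h,120,245))
g=cv2.inRange(cv2.cvtColor(im,cv2.COLOR_BGR2HSV),(50,120,60),(80,255,255))>0; g[:, :150]&=False; g[:,400:]=False
print('tray line',mid(g,56,5,180))
E
```

```text
plane z= [-8.08763973e-04 -8.86874607e-04  2.05191102e+02] along bar tilt deg -0.05081417195509531
spine ((511.6834411621094, 134.59494018554688), (35.080413818359375, 49.40515899658203), 5.314414978027344) depth ((511.8036193847656, 134.0960693359375), (36.01683044433594, 50.38807678222656), 5.331448554992676)
spine line (array([-9.19174330e-02,  5.24092843e+02]), np.float64(136.7928662535952), array([510.30522795, 507.45578753, 499.27513599]), np.float64(27.915590000167764), np.float64(-5.251723870059583))
tray line (array([-9.25372807e-02,  5.19837785e+02]), np.float64(172.80620963611898), array([505.95719298, 503.08853727, 494.85271929]), np.float64(136.16956619263178), np.float64(-5.286938991897856))
```

Bar level, yaw matches the tray within 0.1°, and it sits 4.4 mm too far in +x. Stage 45 mm short of home at k=+23 mm.

Emit:
play_rows --pt "-0.15 0.8 0 0 0 0" --pt "-0.15 0.8 0 0 0 0" --pt "-0.14 0.77 0 0 0 0" --pt "0 0 0 0 0 0" --pt "0 0 -0.65 0 0 0" --pt "0 0 -0.65 0 0 0" --pt "0 0 -0.65 0 0 0" --pt "0 0 -0.65 0 0 0" --pt "0 0 -0.69 0 0 0" --pt "0 0 0 0 0 0" --pt "0 0 0 0 0 0"

```text
t: 14.5
ee_pos: [508.1, 135.7, 82.9]
ee_rot: [[-0.093, 0.996, -0.001], [0.996, 0.093, -0.0], [-0.0, -0.001, -1.0]]
ft_force: [0.2, -0.1, -2.3]
finger_gap: 27.7
grip_force: 35.0
```

```bash
python3 - <<'E'
from h import *
d=grab('wrist'); a=grab('scene'); cv2.imwrite('pics/h.png',np.hstack([d['pixels'][:, 80:480],cv2.resize(a['pixels'][120:220,275:370],None,fx=4.2,fy=4.2,interpolation=2)[:,:399]])); s=ctrl.state(); print(s['t'],s['ee_pos'],s['ft_force'])
E
```

```text
14.6 [509.2198363  136.02175263  84.16474482] [-0.1908731  -0.4603161  -1.75337306]
```

View pics/h.png

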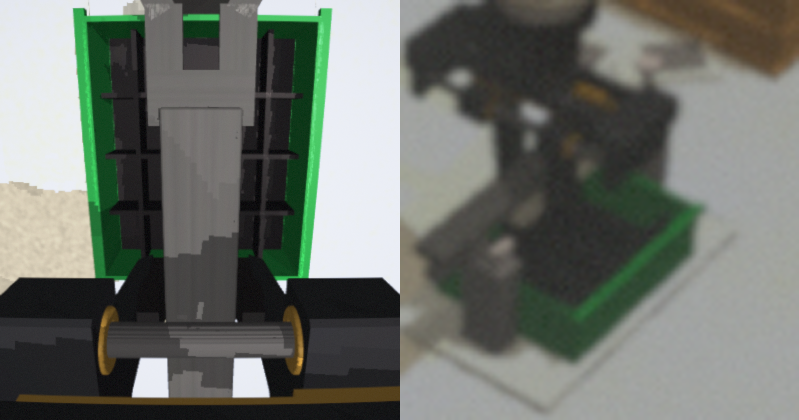

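The bar is centred over the tray, with the slot at (200,40) pointing to the pin; no contact. One lateral recheck from this frame.

```bash
python3 - <<'E'
from h import *
d=load('wrist'); im=d['pixels']
def mid(mask,h,r0,r1):
    out=[]
    for r in range(r0,r1,3):
        x=np.where(mask[r])[0]
        if len(x)>3:
            p=plane(d,[(x.min()-.5,r),(x.max()+.5,r)],h)[:,:2]; out.append(np.r_[p.mean(0),p[1,0]-p[0,0]])
    out=np.array(out); f=np.polyfit(out[:,1],out[:,0],1); return np.polyval(f,[181,275]),out[:,2].mean(),np.degrees(np.arctan(f[0]))
yy,xx=np.mgrid[0:420,0:560]; P=depthpts(d,np.c_[xx.ravel(),yy.ravel()])[:,2].reshape(420,560)
M=(P>128)&(P<155); M[:,:200]=0; M[:,360:]=0
print('spine',np.median(P[M]),mid(M,140,130,245),'slotgap',mid((P<120)&(xx>255)&(xx<305),137,20,65))
g=cv2.inRange(cv2.cvtColor(im,cv2.COLOR_BGR2HSV),(50,120,60),(80,255,255))>0; g[:,:140]=False; g[:,420:]=False
print('tray',mid(g,56,25,260))
E
```

```text
spine 138.41769827987798 (array([502.63544493, 494.068443  ]), np.float64(27.437563577236144), np.float64(-5.207454748765567)) slotgap (array([503.34137099, 493.21365315]), np.float64(11.457224664690747), np.float64(-6.149421985129081))
tray (array([503.17738382, 494.457787  ]), np.float64(136.21765998648596), np.float64(-5.29968603298101))
```

Emit:
play_rows --pt "-0.03 0.38 0 0 0 0" --pt "-0.03 0.38 0 0 0 0" --pt "-0.03 0.38 0 0 0 0" --pt "0 0 0 0 0 0"

```text
t: 15.0
ee_pos: [506.8, 160.0, 83.9]
ee_rot: [[-0.094, 0.996, 0.001], [0.996, 0.094, 0.001], [0.0, 0.001, -1.0]]
ft_force: [-1.2, 0.1, -2.4]
finger_gap: 27.5
grip_force: 35.0
```

Emit:
play_rows --pt "-0.03 0.36 0 0 0 0" --pt "-0.03 0.36 0 0 0 0" --pt "-0.03 0.36 0 0 0 0" --pt "0 0 0 0 0 0" --pt "0 0 0 0 0 0"

```text
t: 15.5
ee_pos: [504.9, 180.5, 83.6]
ee_rot: [[-0.094, 0.996, -0.0], [0.996, 0.094, -0.0], [-0.0, -0.0, -1.0]]
ft_force: [0.4, 0.3, -2.3]
finger_gap: 27.8
grip_force: 35.0
```

```bash
python3 - <<'E'
from h import *
b=grab('side'); a=grab('scene'); cv2.imwrite('pics/i.png',np.hstack([cv2.resize(x['pixels'][v:v+100,u:u+95],None,fx=4.2,fy=4.2,interpolation=2)[:,:399] for x,u,v in((b,200,130),(a,275,120))])); s=ctrl.state(); print(s['t'],s['ee_pos'],s['ft_force'],s['moment'])
yy,xx=np.mgrid[100:230,180:380]; uv=np.c_[xx.ravel(),yy.ravel()]
for n,d in(('side',b),('scene',a)): print(n,proj(d,[[494,275.5,149],[494,275.5,115],[511.3,86.4,94]]).round(1))
E
```

```text
15.6 [504.89268662 180.1813004   83.53667177] [-0.80572084  0.44365225 -1.60481138] [-0.05776083  0.07546461  0.01975621]
side [[233.  139.5]
 [233.7 148.8]
 [248.6 182.9]]
scene [[333.4 134.2]
 [332.7 142.9]
 [295.8 179. ]]
```

View pics/i.png

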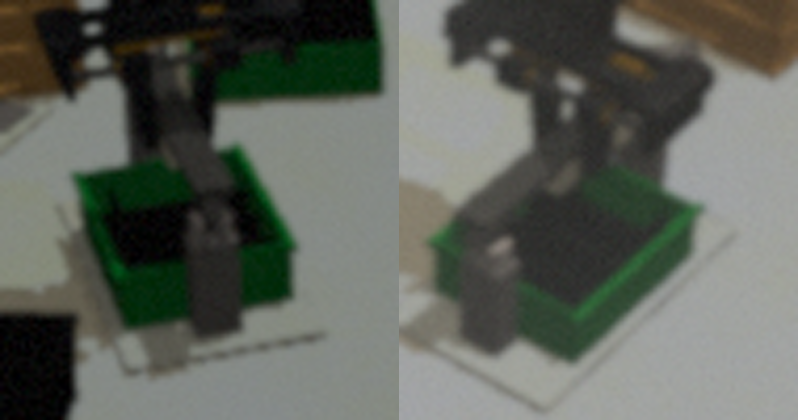

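The tail now lies right over the clip in both views (side (215,200), scene (480,220)), with no contact force. I check the pin in the slot from wrist depth.

```bash
python3 - <<'E'
from h import *
d=grab('wrist'); s=ctrl.state()
yy,xx=np.mgrid[0:130,200:360]; uv=np.c_[xx.ravel(),yy.ravel()]; P=depthpts(d,uv); q=(P-s['ee_pos'])@s['ee_rot']
m=(P[:,2]>143)&(P[:,2]<158); print('head',m.sum(),np.median(P[m],0), 'tool',np.median(q[m],0) ,q[m].min(0),q[m].max(0))
print(P[:,2].reshape(130,160)[0:110:8,30:130:8].round())
E
```

```text
head 3680 [494.57735151 274.99011702 148.4036515 ] tool [ 95.43490007  -1.53317622 -64.87269285] [ 85.77597647 -11.33090779 -67.77397789] [104.53994116   8.2044888  -60.03027927]
[[138. 137. 137.  -1.  -1. 149. 147. 149. 148.   0. 138. 138. 137.]
 [137. 137. 138. 137. 147. 148. 149. 148. 148. 148. 137. 137. 136.]
 [139. 138. 137. 149. 148. 148. 149. 149. 150. 149. 147. 137. 137.]
 [137. 137. 138. 147. 148. 148. 149. 149. 149. 150. 149. 137. 138.]
 [137. 137. 137. 148. 149. 148. 149. 149. 147. 149. 147. 137. 138.]
 [136. 137. 137. 148. 147. 148. 148. 148. 148. 148. 147. 138. 139.]
 [138. 137. 138. 150. 149. 151. 148. 148. 149. 149. 138. 138. 138.]
 [139. 139. 137. 138. 149. 148. 149. 149. 148. 148. 137. 137. 137.]
 [139. 137. 137. 137. 138. 148. 148. 147. 146. 136. 137. 139. 138.]
 [137. 138. 138. 137. 137. 137. 137. 137. 137. 136. 137. 137. 137.]
 [139. 138. 137. 136. 138. 137. 138. 138. 137. 138. 137. 136. 138.]
 [137. 138. 138. 138. 138. 138. 138. 137. 138. 138. 137. 138. 137.]
 [137. 138. 138. 139. 137. 137. 138. 137. 136. 137. 138. 136. 138.]
 [137. 137. 137. 138. 138. 138. 138. 138. 138. 137. 138. 138. 138.]]
```

The head is seen 95.4 mm ahead of the tool at z 148 with the plate (top 138) beneath it, so the pin is properly in the slot. Now I lower with a light grip so that the bead rests on the nibs and the plate pivots down onto the post.

Emit:
play_rows --pt "0 0 -0.15 0 0 0" --pt "0 0 -0.15 0 0 0" --pt "0 0 -0.1 0 0 0" --pt "0 0 0 0 0 0" --pt "0 0 0 0 0 0" --grip_force 10

```text
t: 16.15
ee_pos: [504.9, 180.2, 75.5]
ee_rot: [[-0.093, 0.996, -0.0], [0.996, 0.093, -0.0], [-0.0, -0.0, -1.0]]
ft_force: [-0.1, 1.0, -2.2]
finger_gap: 27.8
grip_force: 10.0
```

Emit:
play_rows --pt "0 0 -0.1 0 0 0" --pt "0 0 0 0 0 0" --pt "0 0 0 0 0 0"

```text
t: 16.45
ee_pos: [504.9, 180.3, 73.6]
ee_rot: [[-0.093, 0.996, -0.0], [0.996, 0.093, -0.0], [-0.0, -0.0, -1.0]]
ft_force: [-1.3, 0.4, -2.1]
finger_gap: 27.8
grip_force: 10.0
```

Emit:
play_rows --pt "0 0 -0.1 0 0 0" --pt "0 0 0 0 0 0" --pt "0 0 0 0 0 0"

```text
t: 16.75
ee_pos: [504.9, 180.3, 71.5]
ee_rot: [[-0.093, 0.996, -0.0], [0.996, 0.093, -0.0], [-0.0, -0.0, -1.0]]
ft_force: [-0.2, -0.3, -2.4]
finger_gap: 27.7
grip_force: 10.0
```

```bash
cat > tilt.py <<'E'
from h import *
d=grab('wrist'); s=ctrl.state()
yy,xx=np.mgrid[75:245,245:315]; uv=np.c_[xx.ravel(),yy.ravel()]; P=depthpts(d,uv); r=(P-s['ee_pos'])@np.array([s['ee_rot'][:,0]]).T
m=(P[:,2]>100)&(P[:,2]<160)&(r[:,0]>20)&(r[:,0]<84); f=np.polyfit(r[m,0],P[m,2],1)
print('t',s['t'],'tilt deg',np.degrees(np.arctan(f[0])),'top z at -95,0,+95:',np.polyval(f,[-95,0,95]).round(1),'rep z',s['ee_pos'][2],s['ft_force'].round(2),s['finger_gap'])
E
python3 tilt.py
```

```text
t 16.8 tilt deg -3.862234399173973 top z at -95,0,+95: [135.  128.6 122.2] rep z 71.54761866342766 [-1.38 -0.25 -1.8 ] 28.045579396256823
```

The bar pivots in the pads as intended: tail on the nibs, plate about 4 mm above the post. I lower a little more and let go.

Emit:
play_rows --pt "0 0 -0.1 0 0 0" --pt "0 0 0 0 0 0" --pt "0 0 0 0 0 0"

```text
t: 17.1
ee_pos: [505.0, 180.3, 69.5]
ee_rot: [[-0.093, 0.996, -0.0], [0.996, 0.093, -0.0], [-0.0, -0.0, -1.0]]
ft_force: [-1.2, -0.3, -2.4]
finger_gap: 27.8
grip_force: 10.0
```

```bash
python3 tilt.py
```

```text
t 17.15 tilt deg -5.16181129383598 top z at -95,0,+95: [135.1 126.6 118. ] rep z 69.53227979171625 [-0.34  0.12 -2.03] 27.802701891738316
```

Emit:
play_rows --pt "0 0 0 0 0 0" --pt "0 0 0 0 0 0" --pt "0 0 0 0 0 0" --pt "0 0 0 0 0 0" --pt "0 0 0 0 0 0" --pt "0 0 0 0 0 0" --pt "0 0 0.5 0 0 0" --pt "0 0 1 0 0 0" --pt "0 0 1 0 0 0" --pt "0 0 1 0 0 0" --pt "0 0 0 0 0 0" --fingers 0.3

```text
t: 18.25
ee_pos: [507.7, 181.1, 143.7]
ee_rot: [[-0.093, 0.996, 0.007], [0.996, 0.093, 0.002], [0.001, 0.007, -1.0]]
ft_force: [0.2, -0.1, -0.2]
finger_gap: 57.1
grip_force: 0.0
```

```bash
cat > look.py <<'E'
from h import *
d=grab('wrist'); s=ctrl.state()
yy,xx=np.mgrid[0:250,150:420]; uv=np.c_[xx.ravel(),yy.ravel()]; P=depthpts(d,uv)
m=(P[:,2]>112)&(P[:,2]<140)
R=cv2.minAreaRect(P[m][:,:2].astype(np.float32)); pin=np.array([493.9,275.6]);u=np.array([-.0921,.9958]); r=(P[:,:2]-pin)@u; l=(P[:,:2]-pin)@np.array([.9958,.0921])
k=m&(np.abs(l)<12)&(r<-18)&(r>-205); f=np.polyfit(r[k],P[k,2],1)
print('t',s['t'],s['ee_pos'].round(1),'r range',r[k].min(),r[k].max(),'tilt',np.degrees(np.arctan(f[0])),'top z at bead,pin',np.polyval(f,[-190,0]).round(1),'lateral',np.median(l[k]),s['ft_force'].round(2))
E
python3 look.py
```

```text
t 18.3 [506.5 180.8 141.7] r range -102.78550381015614 -18.183180499106758 tilt -4.46777728534659 top z at bead,pin [131.8 117. ] lateral 0.01616714374114775 [-0.2   0.61  0.14]
```

The plate rests on the post (top 117) and the bead on the nibs (top 132, exactly +15). Fingers shut and move over the bead.

Emit:
play_rows --pt "0.09 -0.95 0 0 0 0" --pt "0.09 -0.95 0 0 0 0" --pt "0.09 -0.95 0 0 0 0" --pt "0.09 -0.95 0 0 0 0" --pt "0.09 -0.95 0 0 0 0" --pt "0 0 0 0 0 0" --pt "0 0 -0.5 0 0 0" --pt "0 0 -0.5 0 0 0" --pt "0 0 -0.5 0 0 0" --pt "0 0 0 0 0 0" --pt "0 0 0 0 0 0" --fingers -1

```text
t: 19.4
ee_pos: [513.3, 85.7, 108.8]
ee_rot: [[-0.094, 0.996, -0.002], [0.996, 0.094, -0.0], [0.0, -0.002, -1.0]]
ft_force: [0.8, 0.3, 0.6]
finger_gap: 0.6
grip_force: 0.0
```

```bash
python3 - <<'E'
from h import *
d=grab('wrist'); s=ctrl.state(); P,q=tips(d); k=P[:,2]>134
print(s['t'],s['ee_pos'],s['finger_gap'],s['ft_force'],'tip z',np.percentile(P[k,2],[0,1,3]), 'tool y',np.percentile(q[k,1],[1,50,99]))
E
python3 look.py
```

```text
19.45 [513.88349397  85.6589176  109.39612269] 0.5221250769796909 [-1.12717026  0.67104737 -0.37609066] tip z [138.13760381 139.92355551 141.99448126] tool y [-15.62121982  -1.36917951  11.80440565]
t 19.5 [514.2  85.6 109.8] r range -181.95499381706756 -72.1499939274285 tilt -4.244296358553634 top z at bead,pin [131.5 117.4] lateral -0.18965329189311741 [ 0.23 -0.2  -0.  ]
```

Emit:
play_rows --pt "0 0 -0.15 0 0 0" --pt "0 0 -0.1 0 0 0" --pt "0 0 0 0 0 0"

```text
t: 19.8
ee_pos: [513.8, 85.3, 104.4]
ee_rot: [[-0.093, 0.996, -0.0], [0.996, 0.093, -0.0], [-0.0, -0.0, -1.0]]
ft_force: [-0.2, -0.2, 0.1]
finger_gap: 0.5
grip_force: 0.0
```

Emit:
play_rows --pt "0 0 -0.05 0 0 0" --pt "0 0 -0.05 0 0 0" --pt "0 0 0 0 0 0"

```text
t: 20.1
ee_pos: [513.8, 85.3, 102.5]
ee_rot: [[-0.093, 0.996, -0.0], [0.996, 0.093, -0.0], [0.0, -0.0, -1.0]]
ft_force: [-0.5, 0.4, -0.5]
finger_gap: 0.7
grip_force: 0.0
```

Emit:
play_rows --pt "0 0 -0.05 0 0 0" --pt "0 0 -0.05 0 0 0" --pt "0 0 0 0 0 0"

```text
t: 20.4
ee_pos: [514.5, 85.3, 101.3]
ee_rot: [[-0.093, 0.996, 0.001], [0.996, 0.093, 0.0], [-0.0, 0.001, -1.0]]
ft_force: [-1.3, -0.3, 3.2]
finger_gap: 0.5
grip_force: 1.9
```

Emit:
play_rows --pt "0 0 -0.05 0 0 0" --pt "0 0 0 0 0 0"

```text
t: 20.6
ee_pos: [514.6, 85.4, 100.5]
ee_rot: [[-0.093, 0.996, 0.001], [0.996, 0.093, 0.0], [-0.0, 0.001, -1.0]]
ft_force: [-1.4, 0.9, 5.5]
finger_gap: 0.6
grip_force: 2.6
```

Emit:
play_rows --pt "0 0 -0.05 0 0 0" --pt "0 0 0 0 0 0"

```text
t: 20.8
ee_pos: [514.7, 85.4, 99.6]
ee_rot: [[-0.093, 0.996, 0.001], [0.996, 0.093, 0.0], [0.0, 0.001, -1.0]]
ft_force: [-1.5, -0.0, 6.5]
finger_gap: 0.3
grip_force: 2.9
```

Emit:
play_rows --pt "0 0 -0.05 0 0 0" --pt "0 0 0 0 0 0"

```text
t: 21.0
ee_pos: [514.7, 85.4, 98.6]
ee_rot: [[-0.093, 0.996, 0.002], [0.996, 0.093, 0.0], [-0.0, 0.002, -1.0]]
ft_force: [-1.5, -0.7, 6.0]
finger_gap: 0.2
grip_force: 3.1
```

Emit:
play_rows --pt "0 0 -0.05 0 0 0" --pt "0 0 0 0 0 0"

```text
t: 21.2
ee_pos: [514.7, 85.4, 97.6]
ee_rot: [[-0.093, 0.996, 0.001], [0.996, 0.093, 0.0], [-0.0, 0.001, -1.0]]
ft_force: [-0.2, 0.3, 5.4]
finger_gap: 0.4
grip_force: 3.0
```

Emit:
play_rows --pt "0 0 -0.05 0 0 0" --pt "0 0 0 0 0 0"

```text
t: 21.4
ee_pos: [514.6, 85.3, 96.5]
ee_rot: [[-0.093, 0.996, 0.001], [0.996, 0.093, -0.0], [-0.0, 0.001, -1.0]]
ft_force: [-0.9, 0.0, 4.6]
finger_gap: 0.4
grip_force: 2.7
```

Emit:
play_rows --pt "0 0 -0.05 0 0 0" --pt "0 0 0 0 0 0"

```text
t: 21.6
ee_pos: [514.4, 85.2, 95.2]
ee_rot: [[-0.093, 0.996, 0.001], [0.996, 0.093, -0.0], [-0.0, 0.001, -1.0]]
ft_force: [-1.0, -1.2, 5.0]
finger_gap: 0.6
grip_force: 2.3
```

Emit:
play_rows --pt "0 0 -0.05 0 0 0" --pt "0 0 0 0 0 0"

```text
t: 21.8
ee_pos: [513.7, 85.3, 93.1]
ee_rot: [[-0.093, 0.996, -0.001], [0.996, 0.093, 0.0], [0.0, -0.001, -1.0]]
ft_force: [0.5, -0.2, 1.1]
finger_gap: 0.3
grip_force: 0.1
```

The force dropped from 5 to about 0, so it snapped. I check that it is fully home before pressing any further.

```bash
python3 look.py
```

```text
t 21.85 [513.5  85.3  93. ] r range -178.97336740310692 -76.14192285760846 tilt -1.8394739966693887 top z at bead,pin [123.  116.9] lateral 0.08955582317968223 [ 0.49  0.62 -0.13]
```

The tail is still 6 mm above home, just past the nibs. I keep following down gently.

Emit:
play_rows --pt "0 0 -0.05 0 0 0" --pt "0 0 0 0 0 0"

```text
t: 22.05
ee_pos: [513.4, 85.3, 91.9]
ee_rot: [[-0.093, 0.996, -0.001], [0.996, 0.093, -0.0], [0.0, -0.001, -1.0]]
ft_force: [-0.2, 0.2, -0.1]
finger_gap: 0.4
grip_force: 0.0
```

Emit:
play_rows --pt "0 0 -0.05 0 0 0" --pt "0 0 0 0 0 0"

```text
t: 22.25
ee_pos: [513.7, 85.3, 91.2]
ee_rot: [[-0.093, 0.996, -0.001], [0.996, 0.093, -0.0], [0.0, -0.001, -1.0]]
ft_force: [1.2, -0.1, 0.6]
finger_gap: 0.8
grip_force: 0.0
```

```bash
python3 look.py
```

```text
t 22.3 [513.8  85.3  91.4] r range -181.0009988693841 -75.89369029138271 tilt 0.0998669932439261 top z at bead,pin [116.2 116.6] lateral 0.11057298419175147 [0.41 0.57 0.87]
```

Now level (116.2 / 116.6, tilt 0.1°), so the bead is home. I back off upward.

Emit:
play_rows --pt "0 0 0.5 0 0 0" --pt "0 0 1 0 0 0" --pt "0 0 1 0 0 0" --pt "0 0 1 0 0 0" --pt "0 0 1 0 0 0" --pt "0 0 1 0 0 0" --pt "0 -0.5 1 0 0 0" --pt "0 -0.5 1 0 0 0" --pt "0 -0.5 1 0 0 0" --pt "0 0 0 0 0 0" --pt "0 0 0 0 0 0"

```text
t: 23.4
ee_pos: [514.2, 55.4, 262.2]
ee_rot: [[-0.092, 0.996, 0.002], [0.996, 0.092, 0.0], [0.0, 0.002, -1.0]]
ft_force: [0.4, 0.1, 0.3]
finger_gap: 0.5
grip_force: 0.0
```

```bash
python3 look.py; python3 - <<'E'
from h import *
d=load('wrist'); b=grab('side'); cv2.imwrite('pics/j.png',np.hstack([d['pixels'][:, 80:480],cv2.resize(b['pixels'][110:230,190:305],None,fx=3.5,fy=3.5,interpolation=2)[:,:400]]))
E
```

```text
t 23.45 [513.6  55.5 261.1] r range -204.9926362772291 -58.191835842523794 tilt 0.012591846331665933 top z at bead,pin [116.4 116.4] lateral 0.06858810921034963 [-0.33 -1.07 -0.3 ]
```

View pics/j.png

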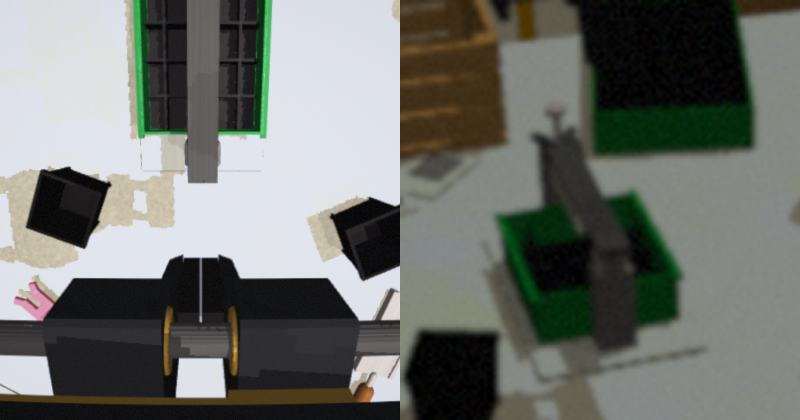

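The bar lies level across the stand: pin head above the plate at (555,107), tail down on the clip post at (612,255), pots untouched, and the gripper clear. Handing in.

```bash
python3 -c "
from cell import ctrl
print(ctrl.finish_job())"
```

```text
the job is handed in; nothing more can be done
None
```

The bar is on the stand and handed in at about 23.5 s: its slotted end sits on the pin under the head, the bead is snapped home in the clip, the bar is level to within 0.1°, the gripper is clear, and the pots and jar were never touched.

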